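# Eject the tall battery pack from its charging dock and trap it with the other finger

### The arm

A 7-joint arm with a two-finger parallel gripper is mounted at the origin on a cart in front of the work surface, level with it; the furniture and walls round the work are solid. World frame = base frame: x ahead of the robot, y to its left, z up, the work surface at z = 0. Lengths are in m, angles in rad, forces in N, time in s.
With the tool pointing down it reaches from about 0.425 to 0.875 m from the base axis. Payload 4.7 kg.
Tool frame: the origin (TCP) lies at the very end of the fingers, on their centre line; the grasp point (between the pads) lies 19 mm behind it; z points along the fingers, y is the direction in which the jaws open and shut (so a half turn about z gives the same grasp; the last joint's range is limited). The gripper opens to 87 mm and grips with 3 to 60 N. Pads are 19 mm wide; open, the fingers measure 117 mm over their backs; the gripper's body (75 mm by 190 mm) begins 51 mm behind the grasp point.
Start: joints at [-1.223, 0.321, -0.07, 1.45, 0.023, 1.371, -0.057], TCP at [0.213, 0.614, 0.223] pointing down, gripper open.
Joint ranges: [-2.86, 2.86], [-0.3, 2.09], [-1.38, 1.24], [0.06, 2.45], [-1.56, 4.7], [0.09, 2.05], [-2.69, 2.69]. Speed limits (rad/s): [2.57, 2.57, 3.14, 3.14, 3.14, 3.14, 3.14].

### API

Orientations are given as a rotation vector (axis times angle).
In Python, from bench import ctrl gives the robot as it stands. The module is installed in compiled form; this text tells all that it offers.
- The arm moves only by the tool move_arm, never from a script. Its arguments are lists of equal length, an entry for each row: "dp": the shift along the tool's x, y, z in units of 30 mm (1.0 is 30 mm), a list of three; "turn": the turn about the tool's z in units of 5 degrees (1.0 is 5 degrees); "jaw": the opening, from -1 (shut) to 1 (fully open). A call has 1 to 5 rows; each row is the pose to reach, as a shift and turn from the pose commanded when the call began, along the tool's axes at that moment; what a row does not reach only later rows make up. A row lasts 1/10 s, in which the tool goes at most 50 mm and 8.59 degrees, less where a joint would pass 70% of its speed; a pose out of reach is approached as far as the arm can. A call with a gripper value outside its range is refused whole. The fingers move at their own pace and stop on an object; "grip_force" is the grip in N (left out, the last holds). Time passes only in rows, so rows that repeat a pose let the fingers close. It gives the time, the measured TCP pose, the force and the opening at its end, in the units of the state.
- ctrl.get_state(): the state, without advancing time (a new reading comes with each control period).
- ctrl.get_image(name): name is "scene" or "top" or "wrist"; returns the picture (400x640x3 uint8, red, green, blue); there is no depth.
- ctrl.camera_info(name): a dict with "intrinsics" (3x3 intrinsics, pixels), "dist" ([k1, k2, p1, p2, k3] as OpenCV has them; the pictures are not rectified), "extrinsics" (4x4, takes a point from world to camera coordinates). Camera axes: x right, y up, looking along -z (the intrinsics and any distortion apply to the point x, -y, -z); pixel columns grow to the right and rows downward; lengths in m; the calibration is good to about 2 mm. A picture is of the moment at which its call begins: read the wrist's pose just before it. camera_info takes no time and is no camera call; for the wrist camera it gives the pose at the moment of the call.
- ctrl.close_job(): hands the job in, once; it reports no verdict.
Trained networks look in the newest picture that a camera, given by its name, has taken for a name from the list of things; names that differ only in an ending like _2 or _b are one class to them, and where a whole thing is asked for, a point or a joint stands for the part that bears it (a point fixed in the world has none). Each returns a list of dicts, best first, with "confidence" (0 to 1); they miss things now and then, are a little off and sometimes report something else, mostly with a low value. They report only what shows in the picture. A call takes as long as a camera call.
- ctrl.look_for(camera, target): "rect" ([centre column, centre row, width, height] in pixels, round what is visible of it).
- ctrl.masks_of(camera, target): "region" (400x640 bool, what is visible of it) and "rect" ([centre column, centre row, width, height] in pixels, round what is visible of it).
The state is a dict: "time": time; "joint_positions": joint angles; "qd": joint speeds; "joint_torque": joint torques, N m; "position": TCP position; "tool_rot": TCP orientation; "ft_force": force on the tool from outside, world axes, zero at the start; "torque": the same for the moment, N m; "grip_width": opening from 0.0 (shut) to 1.0 (fully open).
Only numpy, scipy, OpenCV 4.12 (cv2) and the standard library are available. Lean on these libraries where they do the work, as an engineer would, in place of code of your own. Each camera call takes 0.05 s, during which the arm holds its last target. There are 200 camera calls.

### The job

The tall battery pack is charged. Hold down the eject key on its dock with one finger and, with the key still down, stop the pack with the other finger as the spring pushes it out, before it slides off the front of the dock. Finish while holding it there, popped out clear of its contacts, flat on the dock and pressed by the spring against your finger, so that I can take it; do not lift it, leave the slim pack charging in the other dock, and do not disturb the hand tools lying in front.

Things in the scene. Friction and masses are not known exactly. Their poses are not given: they have to be found in the camera images.
- dock_1: grey charging dock of the tall pack, fixed, level. Axes: x from open front to back, y left, z up; origin on the bench under the pack's lane, 20 mm behind the front face of the pack at rest. Flat slick bed 40 mm above the bench, 95 mm wide, side rails to 54 mm. At the back (x = 66 to 118 mm) an 88 mm tall spring housing; on the right (x = -74 to 52, y = -86 to -46 mm) the key console, 46 mm tall
- lip_1 (a point): middle of the front edge of that dock's bed, 40 mm above the bench, at x = -29, y = 0 in the dock's frame. In front of it, left of the console, there is only free bench: the pack comes out over this edge
- ejector_1 (a joint): travel of the spring pusher behind the tall pack, 0 to 0.049 m, equal to how far it has pushed the pack out towards the dock's -x. About 7 N at the start, 5 N at the end, damped to about 25 mm/s. Once the latch is free it starts at once; a pack that nothing stops tips off the front after 47 mm, about 2 s later
- eject_key_1 (a joint): how far the eject key of the tall pack's dock is pressed down, 0 to 0.008 m (stop). Its spring takes 1.5 N at the start and 3.1 N fully down, with some latch friction on top. It carries the latch bar, a 60 mm wide steel bar across the bed just in front of the pack, standing 6 mm above the bed: from 0.006 m down the pack is free
- key_1_pad (a point): middle of the top of that key, a pale grey ribbed pad 36 mm (dock x) by 26 mm (dock y), 58 mm above the bench unpressed, at x = -49, y = -65 mm in the dock's frame. A second finger beside it, at the same dock x and height and at dock y = -35 to 35 mm, stands clear in front of the bed's edge with its middle 29 mm ahead of the pack's front face
- tall_pack: the taller of two dark grey battery packs: box 76 mm long (dock x), 80 wide, 54 tall, about 0.5 kg. Origin at the middle of its underside, at rest at x = 18, y = 0, z = 40 mm in the dock's frame; flat front face 38 mm ahead of the origin, top 94 mm above the bench. Clear of its contacts when 8 mm out; must not go more than 38 mm out
- dock_2: the other charging dock, of the same build, which holds the slim pack; axes and sizes as for the first. The two docks stand side by side, and which is on the left varies
- eject_key_2 (a joint): how far the slim pack's eject key is pressed, 0 to 0.008 m: leave it alone
- slim_pack: the slim dark grey battery pack, 76 x 80 x 30 mm, in the other dock, origin at the middle of its underside: leave it where it is
- hex_keys: folding hex key set, 30 x 90 x 22 mm, lying loose on the bench in front of the docks, origin under its middle
- screwdriver: screwdriver, 205 mm long, 28 mm thick, lying loose on the bench in front of the docks, origin under its middle
- pliers: long-nose pliers, 56 x 182 x 13 mm, lying loose on the bench in front of the docks, origin under their middle

How it is judged:
By the outcome, as a careful person would: the job done as asked, in the order asked, and still so for the second after the job is handed in, while the arm keeps its last pose, push and grip.
It also fails if it takes over 29 s, if anything falls off the work surface, if the arm or the gripper's body presses on something with over 40 N, if the wrist force passes 120 N, or if a joint passes its speed limit or range.

## Working session

There is one attempt and no reset: what is moved stays moved. The work goes in short steps, Python scripts to look and compute and a tool call to move; the robot and the scene stay as the last step left them, time stands still between calls to the robot, and variables do not carry over. Pictures are saved under pics/ and viewed, about 8 in all and at most 12, crops included, and the job is handed in when it is done.

Besides the shell and the picture viewer there is one more tool, called after ">>>" as name(argument=value, ...), one argument or row to a line, values as JSON. move_arm: Moves the arm, as the interface text tells. Its arguments: {"type":"object","properties":{"dp":{"type":"array","items":{"type":"array","items":{"type":"number"}}},"turn":{"type":"array","items":{"type":"number"}},"jaw":{"type":"array","items":{"type":"number"}},"grip_force":{"type":"number"}},"required":["dp","turn","jaw"]}

```bash
mkdir -p pics; cat > h.py <<'E'
import numpy as np, cv2
from bench import ctrl
def cam(n):
    i=ctrl.camera_info(n); return np.array(i["intrinsics"],float),np.array(i["dist"],float),np.array(i["extrinsics"],float)
F=np.diag([1,-1,-1.])
def proj(n,P):
    K,d,E=cam(n); P=np.atleast_2d(P)@E[:3,:3].T+E[:3,3]
    return cv2.projectPoints((P@F).reshape(-1,1,3),np.zeros(3),np.zeros(3),K,d)[0].reshape(-1,2)
def unproj(n,uv,z):
    K,d,E=cam(n); u=cv2.undistortPoints(np.array(uv,float).reshape(-1,1,2),K,d).reshape(-1,2)
    r=(np.c_[u,np.ones(len(u))]@F)@E[:3,:3]; c=-E[:3,:3].T@E[:3,3]
    return c+r*((z-c[2])/r[:,2])[:,None]
def save(n,f): 
    im=ctrl.get_image(n); cv2.imwrite(f,im[:,:,::-1]); return im
E
python3 - <<'E'
from h import *
s=ctrl.get_state(); print(s)
a=save("scene","pics/scene.png"); b=save("top","pics/top.png")
for n in("scene","top"):
    for t in("tall_pack","slim_pack","dock_1","eject_key_1","hex_keys","screwdriver","pliers"):
        print(n,t,[(np.round(r["rect"],1).tolist(),round(r["confidence"],2)) for r in ctrl.look_for(n,t)[:4]])
E
```

```text
{'time': 0.0, 'joint_positions': array([-1.2229005 ,  0.32181922, -0.07007488,  1.45164393,  0.02261862,
        1.37081653, -0.05691089]), 'qd': array([ 1.19772232e-03,  7.32970755e-05, -5.60990900e-04,  4.68841757e-04,
        3.45758846e-04, -6.19763202e-05, -1.01142539e-03]), 'joint_torque': array([-2.81568697e-05, -4.91287887e+01, -4.03707102e-01, -3.12529242e+01,
       -6.38203346e-02,  4.36160259e-02,  1.47057831e-04]), 'position': array([0.21284101, 0.61358635, 0.22147951]), 'tool_rot': array([-5.21840771e-01, -3.09774727e+00,  2.96859590e-03]), 'ft_force': array([ 0.33664318, -0.24049602,  0.42463555]), 'torque': array([-0.02437285,  0.0146209 , -0.00799418]), 'grip_width': 1.0000975306971338}
scene tall_pack [([331.4, 169.7, 55.6, 45.6], 0.65), ([358.0, 183.1, 57.3, 21.9], 0.37)]
scene slim_pack [([232.3, 206.4, 55.0, 46.9], 0.61)]
scene dock_1 [([335.2, 171.3, 109.5, 79.6], 0.56)]
scene eject_key_1 [([259.6, 218.4, 61.5, 21.3], 0.95), ([358.1, 181.4, 56.3, 20.8], 0.54)]
scene hex_keys [([332.8, 254.7, 42.1, 42.8], 0.66), ([359.0, 181.2, 55.3, 19.6], 0.16)]
scene screwdriver [([401.8, 228.1, 79.1, 43.2], 0.76)]
scene pliers [([253.8, 293.1, 103.7, 59.9], 0.89)]
top tall_pack [([370.7, 158.4, 44.6, 36.9], 0.78)]
top slim_pack [([269.9, 146.9, 45.3, 40.0], 0.6)]
top dock_1 [([282.6, 146.2, 69.5, 100.5], 0.67), ([380.4, 156.7, 68.7, 100.7], 0.6)]
top eject_key_1 [([280.1, 175.0, 53.1, 28.4], 0.9), ([386.8, 187.9, 56.0, 22.5], 0.84)]
top hex_keys [([314.8, 232.7, 46.2, 21.2], 0.74)]
top screwdriver [([394.4, 243.6, 98.1, 13.1], 0.6), ([386.2, 187.4, 50.5, 23.9], 0.16)]
top pliers [([241.6, 228.0, 82.5, 22.8], 0.88), ([395.0, 243.6, 94.8, 13.1], 0.19)]
```

```bash
python3 -c "
import cv2,numpy as np
print(1)"
```

```text
1
```

View pics/top.png

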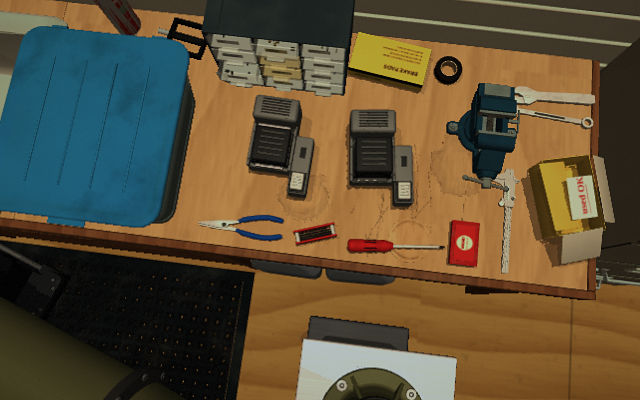

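View pics/scene.png

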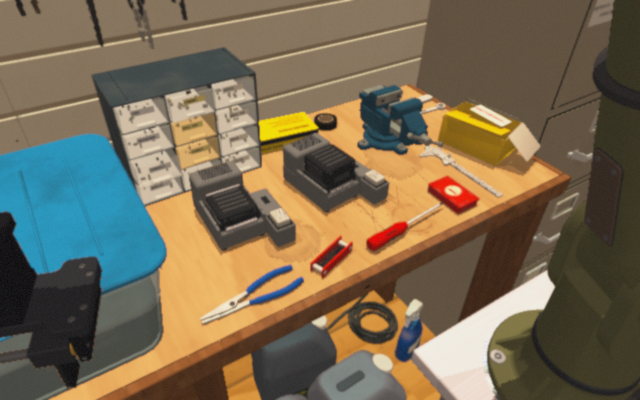

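The top view shows two docks, at about (275,150) and (378,158), with key pads at about (299,183) and (403,190). Pliers, hex keys and screwdriver lie in front, at row ~235. I'll zoom in to see which pack is the tall one.

```bash
python3 - <<'E'
from h import *
a=cv2.imread("pics/scene.png")[130:260,180:400]; b=cv2.imread("pics/top.png")[85:215,235:425]
a=cv2.resize(a,None,fx=3.5,fy=3.5,interpolation=cv2.INTER_CUBIC)
b=cv2.resize(b,None,fx=4,fy=4,interpolation=cv2.INTER_CUBIC)
cv2.imwrite("pics/a.png",a);cv2.imwrite("pics/b.png",b)
print(unproj("top",[(299,183),(403,190)],.058))
print(unproj("scene",[(278,216),(374,179)],.058))
for n in("top","scene"):
  K,d,E=cam(n); print(K,d,-E[:3,:3].T@E[:3,3])
E
```

```text
[[ 0.46082609  0.20610828  0.058     ]
 [ 0.4723866  -0.00961966  0.058     ]]
[[ 4.63479067e-01  2.17778445e-01  5.80000000e-02]
 [ 4.62504048e-01 -1.98752019e-04  5.80000000e-02]]
[[518.73235994   0.         326.84806253]
 [  0.         518.73235994 192.26879918]
 [  0.           0.           1.        ]] [-0.01736725  0.          0.          0.          0.        ] [0.2347444  0.11368606 1.10942091]
[[475.18605771   0.         315.58606311]
 [  0.         475.18605771 203.8146789 ]
 [  0.           0.           1.        ]] [0.01245325 0.         0.         0.         0.        ] [-0.11809722  0.51144549  0.62579378]
```

View pics/a.png

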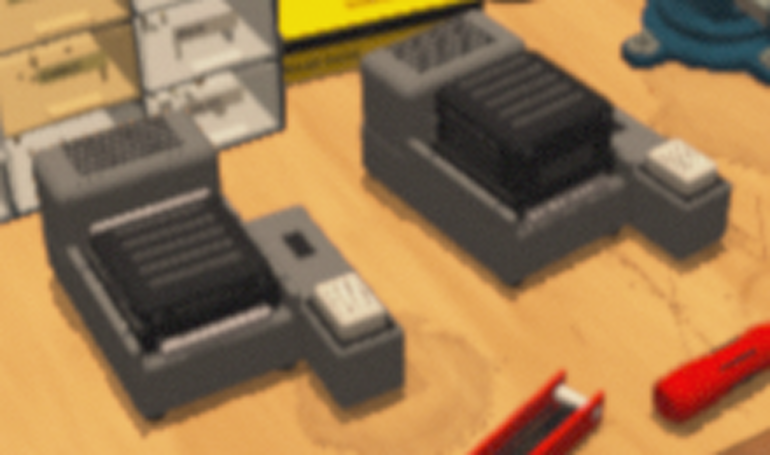

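View pics/b.png

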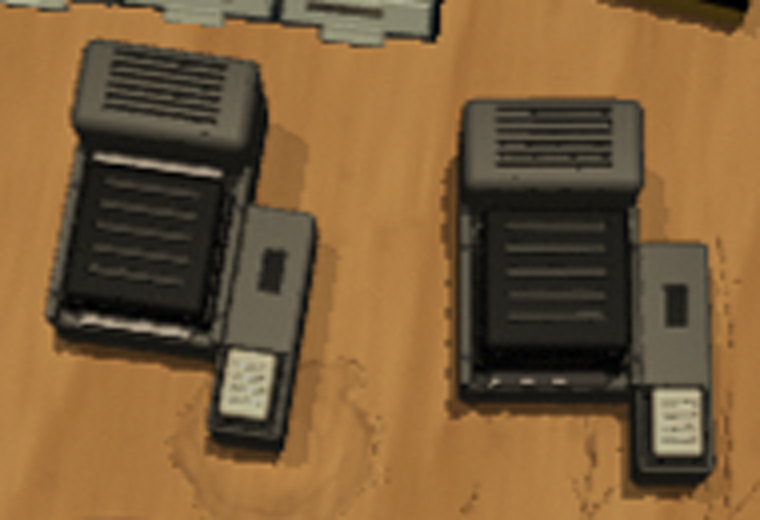

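```bash
cat > fit.py <<'E'
from h import *
from scipy.optimize import least_squares
def W(p,Q):
    Q=np.atleast_2d(np.array(Q,float))/1000; c,s=np.cos(p[2]),np.sin(p[2])
    return np.c_[p[0]+c*Q[:,0]-s*Q[:,1],p[1]+s*Q[:,0]+c*Q[:,1],Q[:,2]]
E
python3 - <<'E'
from fit import *
Q=[(-31,-52,58),(-31,-78,58),(-67,-78,58),(-67,-52,58),(52,-46,46),(52,-86,46),(-20,40,94),(-20,-40,94),(56,-40,94),(56,40,94)]
T=np.array([(653,388),(702,388),(700,457),(654,459),(640,242),(708,243),(480,368),(629,363),(630,207),(482,207)])/4+[235,85]
Qs=[(-49,-65,58),(-20,40,94),(-20,-40,94),(56,-40,94),(56,40,94),(-20,40,40),(-74,-86,46)]
S=np.array([(682,163),(522,148),(613,97),(530,55),(437,98),(519,212),(730,185)])/3.5+[180,130]
def res(p,w): return np.r_[w[0]*(proj("top",W(p,Q))-T).ravel(),w[1]*(proj("scene",W(p,Qs))-S).ravel()]
for w in((1,0),(0,1),(1,1)):
    f=least_squares(lambda p:res(p,w),[.52,.05,0]); print(w,f.x,np.abs(f.fun).max()); p=f.x
r=res(p,(1,1)).reshape(-1,2).round(1);print(r.tolist())
print("key",W(p,[(-49,-65,58)]),"tcp",W(p,[(-49,-30,50)]))
# tub
print(unproj("top",[(190,60),(165,225),(50,220)],.2)); print(unproj("scene",[(165,240),(110,140)],.2))
print("start",proj("scene",[[.213,.614,.223]]),proj("top",[[.213,.614,.223]]))
E
```

```text
(1, 0) [0.51022685 0.05750748 0.12784193] 3.0930274841173855
(0, 1) [0.51116025 0.06041363 0.15142692] 5.09032294903966
(1, 1) [0.51086492 0.05859985 0.13004425] 4.7483629300512575
[[-0.7, 0.5], [-0.4, 0.4], [0.8, 0.2], [-0.3, -0.2], [-2.3, 0.3], [-0.5, -0.1], [-1.0, -3.4], [1.5, -2.5], [0.0, 0.4], [-2.2, 0.7], [1.4, -1.5], [-1.0, 0.9], [3.5, 0.6], [2.0, -3.6], [-1.6, -2.4], [-1.0, 4.7], [3.2, -1.1]]
key [[ 0.47070774 -0.01220552  0.058     ]] tcp [[0.46616901 0.02249894 0.05      ]]
[[0.64197827 0.43102245 0.2       ]
 [0.32568997 0.41939826 0.2       ]
 [0.309058   0.62604906 0.2       ]]
[[0.35205048 0.4365551  0.2       ]
 [0.62965577 0.43623861 0.2       ]]
start [[ 16.44714235 385.92327465]] [[ 37.01755488 274.20793235]]
```

```bash
cat >> fit.py <<'E'
from scipy.spatial.transform import Rotation as Ro
def delta(tgt,yawdock):
    s=ctrl.get_state(); R=Ro.from_rotvec(s["tool_rot"]).as_matrix()
    d=R.T@(np.array(tgt)-s["position"])/.03
    g=Ro.from_euler("z",yawdock).as_matrix()@np.diag([-1,1,-1.])
    v=(Ro.from_matrix(R.T@g)).as_rotvec(degrees=True)
    print("t",s["time"],"pos",s["position"].round(4),"F",s["ft_force"].round(2),"w",round(s["grip_width"],3)); print("dp",d.round(3),"turn",(v/5).round(3)); return d
E
python3 - <<'E'
from fit import *
delta([.21,.61,.32],.13);delta([.466,.0225,.26],.13)
E
```

```text
t 0.8 pos [0.213  0.6141 0.2226] F [ 0.33 -0.36 -0.24] w 1.003
dp [ 0.049 -0.163 -3.246] turn [ 1.000e-03  1.000e-03 -5.314e+00]
t 0.8 pos [0.213  0.6141 0.2226] F [ 0.33 -0.36 -0.24] w 1.003
dp [-14.429 -15.87   -1.247] turn [ 1.000e-03  1.000e-03 -5.314e+00]
```

>>> move_arm(
  dp=[
    [0, 0, -1.6],
    [0, 0, -3],
    [-1, -1.1, -3],
    [-2, -2.2, -3],
    [-3, -3.3, -3],
  ],
  turn=[0, 0, 0, 0, 0],
  jaw=[0.264, 0.264, 0.264, 0.264, 0.264],
  grip_force=20,
)

```text
time: 1.3
position: [0.2661, 0.4899, 0.3129]
tool_rot: [0.521, 3.098, 0.001]
ft_force: [0.3, 0.4, 0.2]
grip_width: 0.667
```

>>> move_arm(
  dp=[
    [-1, -1.1, 0],
    [-2, -2.2, 0],
    [-3, -3.3, 0],
    [-4, -4.4, 0],
    [-5, -5.5, 0],
  ],
  turn=[0, 0, 0, 0, 0],
  jaw=[0.264, 0.264, 0.264, 0.264, 0.264],
)

```text
time: 1.8
position: [0.3537, 0.2843, 0.3129]
tool_rot: [0.522, 3.097, 0.002]
ft_force: [0.0, 0.6, -0.1]
grip_width: 0.633
```

>>> move_arm(
  dp=[
    [-1, -1.1, 0],
    [-2, -2.2, 0],
    [-3, -3.3, 0],
    [-4, -4.4, 0.6],
    [-5, -5.5, 1.2],
  ],
  turn=[-1, -2, -3, -4, -5.3],
  jaw=[0.264, 0.264, 0.264, 0.264, 0.264],
)

```text
time: 2.3
position: [0.4418, 0.0793, 0.2769]
tool_rot: [-0.208, 3.132, 0.002]
ft_force: [0.7, 0.3, -0.5]
grip_width: 0.632
```

```bash
python3 - <<'E'
from fit import *
delta([.466,.0225,.26],.13)
E
```

```text
t 2.3 pos [0.4418 0.0793 0.2769] F [ 0.66  0.26 -0.55] w 0.632
dp [-0.548 -1.985  0.563] turn [0.015 0.029 0.032]
```

>>> move_arm(
  dp=[
    [-0.3, -1, 0.3],
    [-0.55, -2, 0.56],
    [-0.55, -2, 0.56],
    [-0.55, -2, 0.56],
  ],
  turn=[0, 0, 0, 0],
  jaw=[0.264, 0.264, 0.264, 0.264],
)

```text
time: 2.7
position: [0.4649, 0.0235, 0.2598]
tool_rot: [0.2, -3.135, -0.001]
ft_force: [-0.2, 0.6, -0.7]
grip_width: 0.634
```

```bash
python3 - <<'E'
from fit import *
p=[.5109,.0586,.130]
delta([.466,.0225,.26],.13)
im=save("wrist","pics/w.png")
K,d,E=cam("wrist");print(K,-E[:3,:3].T@E[:3,3])
Q=[(-31,-52,58),(-31,-78,58),(-67,-78,58),(-67,-52,58),(52,-46,46),(52,-86,46),(-74,-86,46),(-74,-46,46),(-20,40,94),(-20,-40,94),(56,-40,94),(56,40,94),(-29,47.5,40),(-29,-47.5,40)]
uv=proj("wrist",W(p,Q));print(uv.round().tolist())
o=im[:,:,::-1].copy()
for u in uv: cv2.drawMarker(o,tuple(int(x) for x in u.round()),(0,255,0),0,9,1)
cv2.imwrite("pics/w2.png",cv2.resize(o,(800,500)))
E
```

```text
t 2.7 pos [0.4649 0.0235 0.2598] F [-0.18  0.65 -0.72] w 0.634
dp [-0.032 -0.038 -0.006] turn [ 0.009 -0.    -0.032]
[[351.11235941   0.         321.44721182]
 [  0.         351.11235941 203.54454177]
 [  0.           0.           1.        ]] [0.38793347 0.01434358 0.42089598]
[[299.0, 195.0], [274.0, 195.0], [273.0, 161.0], [298.0, 161.0], [306.0, 261.0], [272.0, 261.0], [267.0, 153.0], [304.0, 153.0], [390.0, 215.0], [309.0, 215.0], [310.0, 284.0], [386.0, 284.0], [388.0, 192.0], [304.0, 192.0]]
```

View pics/w2.png

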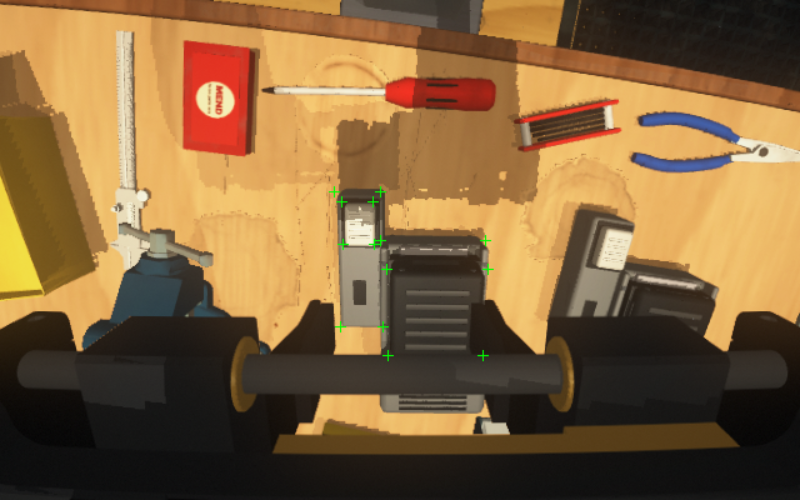

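The overlay matches the wrist view within about 2 mm: pad at about (360,225), bed front edge at row ~238, and the tall pack in the right-hand dock. I'll go down to just above the key.

>>> move_arm(
  dp=[
    [-0.05, 0, 1.6],
    [-0.05, 0, 3.2],
    [-0.05, 0, 4.8],
    [-0.05, 0, 6.2],
    [-0.05, 0, 6.2],
  ],
  turn=[0, 0, 0, 0, 0],
  jaw=[0.264, 0.264, 0.264, 0.264, 0.264],
)

```text
time: 3.25
position: [0.4616, 0.0247, 0.0693]
tool_rot: [0.205, -3.125, 0.003]
ft_force: [-1.1, -0.8, -0.6]
grip_width: 0.629
```

```bash
python3 - <<'E'
from fit import *
p=[.5109,.0586,.130]
delta(W(p,[(-48.5,-29.5,49)])[0],.13)
a=save("wrist","pics/w3.png")[:,:,::-1]; b=save("scene","pics/s3.png")[:,:,::-1][120:270,250:430]
cv2.imwrite("pics/c3.png",np.vstack([cv2.resize(b,(480,400)),cv2.resize(a[100:],(480,225))[:190]]))
E
```

```text
t 3.25 pos [0.4616 0.0247 0.0693] F [-1.05 -0.84 -0.57] w 0.629
dp [-0.166 -0.074  0.673] turn [-0.017 -0.12   0.014]
```

View pics/c3.png

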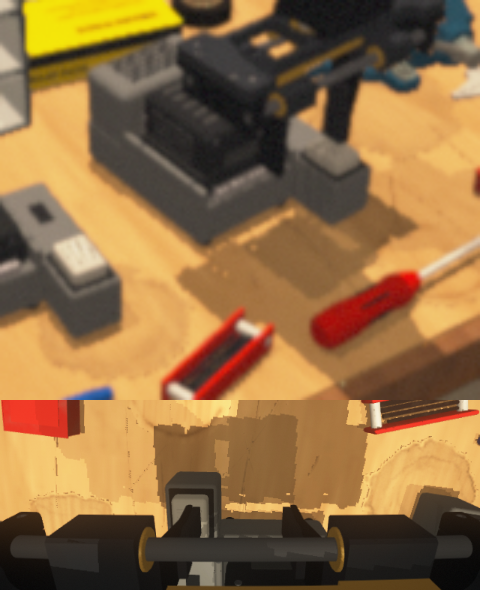

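```bash
python3 - <<'E'
from fit import *
p=[.5109,.0586,.130]
d=delta(W(p,[(-48.5,-29.5,49)])[0],.13)
s=ctrl.get_state();R=Ro.from_rotvec(s["tool_rot"]).as_matrix()
tips=[s["position"]+R@[x,y,0] for y in(-.035,.035) for x in(-.0095,.0095)]
P=np.vstack([tips,W(p,[(-31,-52,58),(-31,-78,58),(-67,-78,58),(-67,-52,58),(-29,47.5,40),(-29,-47.5,40)])])
o=save("scene","pics/s4.png")[:,:,::-1][140:240,290:420]
o=cv2.resize(o,None,fx=6,fy=6,interpolation=cv2.INTER_CUBIC)
for i,u in enumerate(proj("scene",P)): cv2.drawMarker(o,tuple(int(x) for x in (u-[290,140])*6),(0,0,255) if i<4 else (0,255,0),0,14,2)
cv2.imwrite("pics/c4.png",o)
E
```

```text
t 3.35 pos [0.4667 0.0249 0.0745] F [ 0.75 -0.43  0.42] w 0.634
dp [ 0.008 -0.06   0.851] turn [-0.002 -0.003  0.006]
```

View pics/c4.png

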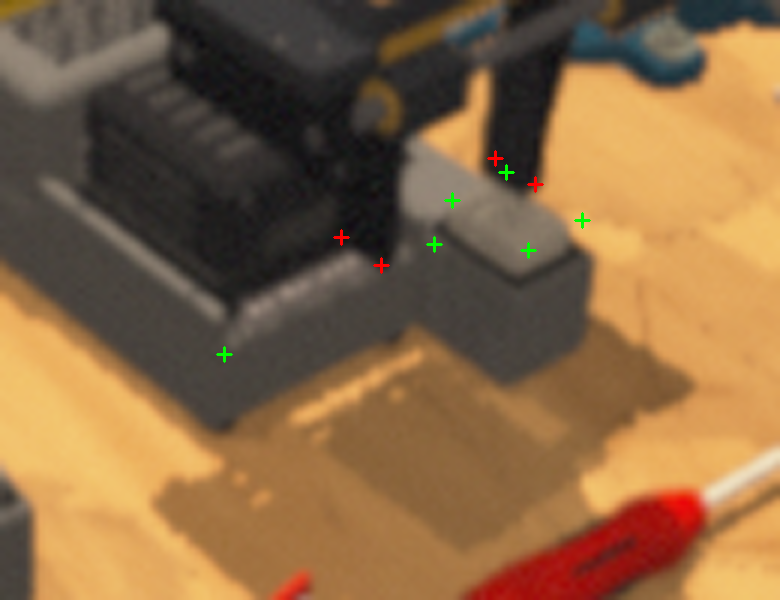

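Fingertips project onto the seen tips, and the key finger is centred over the pad. Pressing now.

>>> move_arm(
  dp=[
    [0, -0.05, 0.3],
    [0, -0.05, 0.55],
    [0, -0.05, 0.75],
    [0, -0.05, 0.87],
    [0, -0.05, 0.87],
  ],
  turn=[0, 0, 0, 0, 0],
  jaw=[0.264, 0.264, 0.264, 0.264, 0.264],
)

```text
time: 3.9
position: [0.4682, 0.0226, 0.0499]
tool_rot: [-0.202, 3.134, 0.002]
ft_force: [-4.6, 0.4, 17.5]
grip_width: 0.628
```

>>> move_arm(
  dp=[
    [0, 0, 0],
    [0, 0, 0],
  ],
  turn=[0, 0],
  jaw=[0.264, 0.264],
)

```text
time: 4.1
position: [0.4682, 0.0226, 0.0499]
tool_rot: [-0.202, 3.133, 0.002]
ft_force: [-4.5, 0.9, 18.2]
grip_width: 0.632
```

>>> move_arm(
  dp=[
    [0, 0, 0],
    [0, 0, 0],
    [0, 0, 0],
    [0, 0, 0],
    [0, 0, 0],
  ],
  turn=[0, 0, 0, 0, 0],
  jaw=[0.264, 0.264, 0.264, 0.264, 0.264],
)

```text
time: 4.6
position: [0.4681, 0.0226, 0.0499]
tool_rot: [-0.203, 3.133, 0.002]
ft_force: [-4.7, -0.5, 17.7]
grip_width: 0.636
```

```bash
python3 - <<'E'
from fit import *
p=[.5109,.0586,.130]
delta(W(p,[(-48.5,-29.5,49)])[0],.13)
P=W(p,[(-20,40,94),(-39,40,94),(56,40,94),(37,40,94)])
o=save("scene","pics/s5.png")[:,:,::-1][140:240,290:420]
o=cv2.resize(o,None,fx=6,fy=6,interpolation=cv2.INTER_CUBIC)
for i,u in enumerate(proj("scene",P)): cv2.drawMarker(o,tuple(int(x) for x in (u-[290,140])*6),(0,0,255) if i%2 else (0,255,0),0,14,2)
cv2.imwrite("pics/c5.png",o)
E
```

```text
t 4.6 pos [0.4681 0.0226 0.0499] F [-4.71 -0.52 17.69] w 0.636
dp [0.045 0.022 0.031] turn [ 0.01   0.021 -0.008]
```

View pics/c5.png

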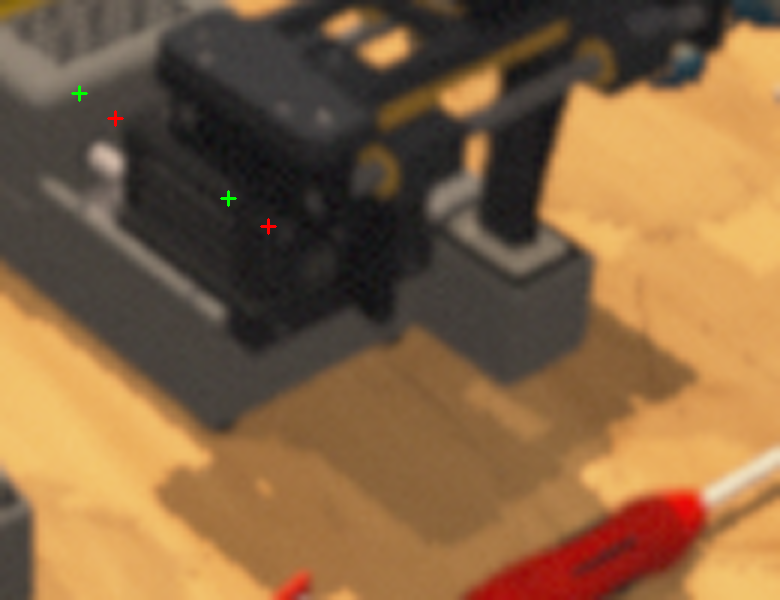

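The picture shows the key held down and the pack out at about the predicted 19 mm mark, with its front at (260,340) and the finger at (375,310). The spring pusher is visible behind it. I'll wait and check that it stays there.

>>> move_arm(
  dp=[
    [0, 0, 0],
    [0, 0, 0],
    [0, 0, 0],
    [0, 0, 0],
    [0, 0, 0],
  ],
  turn=[0, 0, 0, 0, 0],
  jaw=[0.264, 0.264, 0.264, 0.264, 0.264],
)

```text
time: 5.15
position: [0.468, 0.0226, 0.0499]
tool_rot: [-0.203, 3.133, 0.002]
ft_force: [-5.0, 0.7, 18.2]
grip_width: 0.633
```

>>> move_arm(
  dp=[
    [0, 0, 0],
    [0, 0, 0],
    [0, 0, 0],
    [0, 0, 0],
    [0, 0, 0],
  ],
  turn=[0, 0, 0, 0, 0],
  jaw=[0.264, 0.264, 0.264, 0.264, 0.264],
)

```text
time: 5.65
position: [0.468, 0.0226, 0.0499]
tool_rot: [-0.203, 3.133, 0.002]
ft_force: [-4.4, 0.0, 17.9]
grip_width: 0.634
```

```bash
python3 - <<'E'
from fit import *
a=save("scene","pics/s6.png")[:,:,::-1]
b=cv2.imread("pics/s5.png"); s1=cv2.imread("pics/scene.png")
print("diff vs t=4.6 in pack area",np.abs(a[160:215,305:360].astype(int)-b[160:215,305:360]).mean())
print(ctrl.get_state()["position"],ctrl.get_state()["ft_force"])
cv2.imwrite("pics/c6.png",np.vstack([cv2.resize(a[140:240,290:420],(520,400),interpolation=cv2.INTER_CUBIC),cv2.resize(a[150:330,180:460],(520,200))[:195]]))
for t in("hex_keys","screwdriver","pliers","slim_pack"): print(t,[(np.round(r["rect"],1).tolist(),round(r["confidence"],2)) for r in ctrl.look_for("scene",t)[:1]])
E
```

```text
diff vs t=4.6 in pack area 2.100275482093664
[0.46804185 0.02259117 0.04990356] [-5.2484706   0.20874832 18.34795032]
hex_keys [([333.4, 257.1, 45.6, 45.1], 0.98)]
screwdriver [([399.1, 229.3, 71.6, 37.6], 0.96)]
pliers [([254.1, 291.4, 103.5, 59.1], 0.59)]
slim_pack [([231.7, 207.9, 58.8, 47.1], 0.84)]
```

View pics/c6.png

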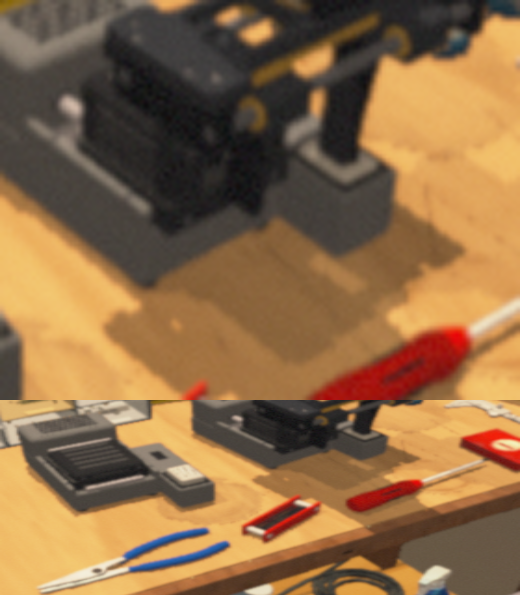

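The pack hasn't moved, the spring force is steady, and the slim pack and hand tools are where they were. Handing in.

```bash
python3 -c "
from bench import ctrl
print(ctrl.close_job(), ctrl.get_state()['ft_force'])"
```

```text
the job is handed in; nothing more can be done
the job is handed in; nothing more can be done
```

The tall pack, in the right-hand dock, is popped out and held for you. One finger keeps the eject key down on its stop (fingertip at z = 49.9 mm), and the other stops the pack in front of the bed.

- **Position:** the pack is about 19 mm out, against limits of 8 and 38 mm. That figure comes from the finger position and agrees with the scene picture. It lies flat on the dock.
- **Holding:** between 4.6 s and 5.65 s the pose and forces stayed steady, at about 5 N of spring push on the finger and 18 N downward. The pack area of the picture barely changed. I handed in at about 6 s.
- **Surroundings:** the slim pack, pliers and hex keys were found within about 3 px of where they started. The screwdriver's detection box came out about 7 px narrower, but the last picture shows it lying where it was.
- **Disagreements:** the dock pose from the single camera fits had residuals of up to 5 px. The overlay on the wrist picture matched within about 2 mm, which was small against the pad size and the stopping margin. The sideways force was already about -4.6 N as soon as the key went down, so I relied on the pictures to confirm that the pack had moved and stopped.

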